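Fit the coupling half that suits the bare shaft end

ROBOT

A 6-joint arm with a two-finger parallel gripper is mounted at the origin on the work surface. World frame = base frame: x ahead of the robot, y to its left, z up, the work surface at z = 0. Lengths are in m, angles in rad, forces in N, time in s.
With the tool pointing down it reaches from about 0.325 to 0.85 m from the base axis. Payload 4.4 kg.
Tool frame: the origin (TCP) lies midway between the tips of the shut fingers; the grasp point (between the pads) lies bot.grip_point_offset behind it (bot.grip_point_offset is the distance from the TCP to the grasp point, in m); z points along the fingers, y is the line along which they close (so a half turn about z gives the same grasp; the last joint's range is limited). The gripper opens to 94 mm and grips with 3 to 60 N. Pads are 16 mm wide; open, the fingers measure 119 mm over their backs; the gripper's body (75 mm by 177 mm) begins 78 mm behind the grasp point.
Start: joints at [-1.298, 0.207, 1.542, -0, 1.393, -0.15], TCP at [0.236, -0.524, 0.205] pointing down, gripper open.
Joint ranges: [-2.73, 2.73], [-0.86, 2.22], [0.23, 2.46], [-1.11, 4.25], [0.08, 2.63], [-2.82, 2.82]. Speed limits (rad/s): [2.79, 2.79, 3.14, 3.14, 3.14, 3.14].

INTERFACE

Orientations are given as a rotation vector (axis times angle).
In Python, from rig import bot gives the robot as it stands. The module is installed in compiled form; this text tells all that it offers.
- The arm moves only by the tool arm_command, never from a script. Its argument "deltas" is a list of rows, each a list of 3 entries, a list of its own where there are three numbers: the shift along the tool's x, y, z in m, then the turn, a rotation vector about the tool's x, y, z in rad, then the finger opening in m, from 0 to 0.094. A call has exactly 10 rows; each row is the pose to reach, as a shift and turn from the pose commanded when the call began, along the tool's axes at that moment; what a row does not reach only later rows make up. A row lasts 1/10 s, in which the tool goes at most 50 mm and 8.59 degrees, less where a joint would pass 70% of its speed; a pose out of reach is approached as far as the arm can. A call with a gripper value outside its range is refused whole. The fingers move at their own pace and stop on an object; "force" is the grip in N (left out, the last holds). Time passes only in rows, so rows that repeat a pose let the fingers close, or fill a call up. It gives the time, the measured TCP pose, the force, the opening and the grip force at its end, in the units of the state.
- bot.observe(): the state, without advancing time (a new reading comes with each control period).
- bot.read_camera(name): name is "side" or "top"; returns (picture, depth): 480x640x3 uint8, blue, green, red; 480x640 float32, m along the optical axis (not along the pixel's ray), 0 where there is no reading.
- bot.camera_info(name): a dict with "fx", "fy", "cx", "cy" (pixels), "R" (3x3) and "t" (3): a world point X has camera coordinates R X + t. Camera axes: x right, y down, z forward; pixel columns grow to the right and rows downward; lengths in m; the calibration is good to about 2 mm. A picture is of the moment at which its call begins. camera_info takes no time and is no camera call.
- bot.job_done(): hands the job in; it is judged then, once.
The state is a dict: "t": time; "joint_pos": joint angles; "qvel": joint speeds; "effort": joint torques, N m; "position": TCP position; "orientation": TCP orientation; "ft_force": force on the tool from outside, world axes, zero at the start; "ft_torque": the same for the moment, N m; "finger_gap": finger opening in m; "grasp_force": force on a finger pad.
Only numpy, scipy, OpenCV 4.12 (cv2) and the standard library are available. Lean on these libraries where they do the work, as an engineer would, in place of code of your own. Each camera call takes 0.05 s, during which the arm holds its last target. There are 200 camera calls.

TASK

The drive shaft in its two bearings has a large and a small end; the belt pulley is on one of them already, the other is still bare. Take the key and the coupling half that suit the bare end, bed the key down in its keyseat, then slide the coupling half on over the key, jaws outwards, fully home against the shaft's shoulder. Leave the other key, the other coupling half and everything else where they are.

Things in the scene. Friction and masses are not known exactly. Their poses are not given: they have to be found in the camera images.
- shaft_unit: Base plate 200 x 206 x 16 mm with two pillow-block bearings (167 mm across, 38 mm wide, 64 mm either side of the middle, tops 117 mm above the bench) and a 38 mm thick shaft whose shoulders, where the ends step down, are 110 mm either side of the middle. Origin on the bench under the middle; y along the shaft, whose axis is 64 mm above the bench. Fixed; the shaft does not turn.
- end_small: The 24 mm diameter, 38 mm long small end of the shaft; bare unless the pulley sits on it. Origin on the shaft axis half-way along it, 64 mm above the bench, 129 mm from the shaft unit's middle. y is the shaft axis (same way as the unit's y, whichever side this end is on), z up. Its tip is chamfered 2 mm.
- end_large: The 32 mm diameter, 38 mm long large end of the shaft; bare unless the pulley sits on it. Origin on the shaft axis half-way along it, 64 mm above the bench, 129 mm from the shaft unit's middle. y is the shaft axis (same way as the unit's y, whichever side this end is on), z up. Its tip is chamfered 2 mm.
- seat_small (a point): Centre of the floor of the keyseat (slot) in the top of the 24 mm end, 8 mm straight above that end's origin, same axes. The slot is closed at both ends, 9.2 mm wide, 28 mm long along y, 4 mm deep below the shaft's top, upper edges chamfered 1 mm. A bedded key stands 3 mm proud of the shaft; one let go there may lean in the slot until pressed down.
- seat_large (a point): Centre of the floor of the keyseat (slot) in the top of the 32 mm end, 11 mm straight above that end's origin, same axes. The slot is closed at both ends, 11.2 mm wide, 31 mm long along y, 5 mm deep below the shaft's top, upper edges chamfered 1 mm. A bedded key stands 3 mm proud of the shaft; one let go there may lean in the slot until pressed down.
- pulley: V-belt pulley, 96 mm in diameter, 44 mm wide, fixed over one end of the shaft and hiding it; which end varies. Origin at its centre, at that end's origin.
- guard_foot: Low steel foot for the coupling guard, 210 x 40 x 5 mm, on the bench under the bare end, with a stud 37 mm high 90 mm to either side of the shaft. Origin on the bench under the bare end's middle. Fixed.
- key_small_center (a point): Steel parallel key, a plain square-ended bar 8 mm wide, 25 mm long, 7 mm high, lying loose on the 3 mm thick rubber mat, its 7 mm height upright. The point is its centre, 3.5 mm above its underside. Its own y axis runs along its length, x across its width, z up.
- key_large_center (a point): Steel parallel key, a plain square-ended bar 10 mm wide, 28 mm long, 8 mm high, lying loose on the 3 mm thick rubber mat, its 8 mm height upright. The point is its centre, 4 mm above its underside. Its own y axis runs along its length, x across its width, z up.
- hub_small_center (a point): Smaller aluminium jaw-coupling half, 180 g: hub of 55 mm outer and 25.5 mm bore diameter, 38 mm long, plus three 15 mm jaws on one face. Starts bore level in the V-cradle, keyway (groove 10.4 wide, 3.6 mm deep) uppermost. Point: on the bore axis, half-way along the 38 mm (jaws not counted), at first 47.8 mm above the bench. Own y: along the bore, towards the jaws; z: to the keyway.
- hub_large_center (a point): Larger aluminium jaw-coupling half, 270 g: hub of 65 mm outer and 33.5 mm bore diameter, 38 mm long, plus three 18 mm jaws on one face. Starts bore level in the V-cradle, keyway (groove 12.4 wide, 3.6 mm deep) uppermost. Point: on the bore axis, half-way along the 38 mm (jaws not counted), at first 53.5 mm above the bench. Own y: along the bore, towards the jaws; z: to the keyway.
- hub_small_face (a point): Centre of the bore mouth of the smaller coupling half, on its plain face opposite the jaws (chamfered 1.5 mm), 19 mm from its centre point along its -y. This is the face that goes against the shaft's shoulder. Same axes.
- hub_large_face (a point): Centre of the bore mouth of the larger coupling half, on its plain face opposite the jaws (chamfered 1.5 mm), 19 mm from its centre point along its -y. This is the face that goes against the shaft's shoulder. Same axes.
- hub_small: The smaller loose coupling half as a body; origin and axes as its centre point.
- hub_large: The larger loose coupling half as a body; origin and axes as its centre point.
- key_small: The smaller key as a body; origin at the centre of its underside.
- key_large: The larger key as a body; origin at the centre of its underside.
- cradle: Wooden V-cradle 46 mm wide, 210 mm long along its x axis, 27 mm high, fixed; the two loose coupling halves lie in it one behind the other, jaws away from the robot. Origin on the bench under its middle.
- mat: Rubber mat 130 x 160 x 3 mm, fixed, with the two loose keys on it. Origin on the bench under its middle.
- jar: Bystander: clear jar of screws with a lid, 80 mm in diameter, 103 mm high; origin under its middle.
- hammer: Bystander: hammer lying on the bench beyond the shaft.
- wrench: Bystander: wrench lying on the bench to the right.
Things that resemble listed ones, but are neither listed nor needed, are in the scene too. Leave any turquoise look-alike of the hub_large alone.

How it is judged:
By the outcome, as a careful person would: the job done as asked, in the order asked, and still so for the second after the job is handed in, with the robot touching nothing.
It also fails if it takes over 67 s, if anything falls off the work surface, if the arm or the gripper's body presses on something with over 40 N, if the wrist force passes 120 N, or if a joint passes its speed limit or range.

## Working session

There is one attempt and no reset: what is moved stays moved. The work goes in short steps, Python scripts to look and compute and a tool call to move; the robot and the scene stay as the last step left them, time stands still between calls to the robot, and variables do not carry over. Pictures are saved under pics/ and viewed, at most 10 in all, crops included, and the job is handed in when it is done.

Besides the shell and the picture viewer there is one more tool, called after "Request:" as name(argument=value, ...), one argument or row to a line, values as JSON. arm_command: Moves the arm, as the interface text tells. Its arguments: {"type":"object","properties":{"deltas":{"type":"array"},"force":{"type":"number"}},"required":["deltas"]}

```bash
mkdir -p pics; cat > h.py <<'E'
import numpy as np, cv2
from rig import bot
from scipy.spatial.transform import Rotation as Rn
def shot(n):
    im,d=bot.read_camera(n); np.savez(f'{n}.npz',im=im,d=d); return im,d
def load(n):
    z=np.load(f'{n}.npz'); return z['im'],z['d']
def w(n,u,v,z):
    "ray from pixel onto plane height z"
    c=bot.camera_info(n); R=np.array(c['R']);t=np.array(c['t'])
    o=-R.T@t; r=R.T@np.array([(u-c['cx'])/c['fx'],(v-c['cy'])/c['fy'],1]); return o+r*(z-o[2])/r[2]
def cloud(n,d):
    c=bot.camera_info(n); R=np.array(c['R']);t=np.array(c['t'])
    v,u=np.mgrid[:480,:640]; P=np.stack([(u-c['cx'])/c['fx']*d,(v-c['cy'])/c['fy']*d,d],-1)
    return (P-t)@R
def proj(n,X):
    c=bot.camera_info(n); p=np.array(c['R'])@X+np.array(c['t']); return c['fx']*p[0]/p[2]+c['cx'],c['fy']*p[1]/p[2]+c['cy']
E
python3 - <<'E'
from h import *
for n in('top','side'):
    im,d=shot(n); cv2.imwrite(f'pics/{n}0.png',im); c=bot.camera_info(n); R=np.array(c['R']);print(n,c['fx'],-R.T@c['t'],R.round(2).tolist())
o=bot.observe();print(o['t'],o['position'],o['orientation'],o['finger_gap'],bot.grip_point_offset)
E
```

```text
top 574.1676489075224 [ 0.29388488 -0.01662263  1.40456294] [[-0.01, -1.0, 0.0], [-0.98, 0.01, -0.2], [0.2, -0.0, -0.98]]
side 441.41010717589995 [0.2193937  0.68521769 0.66359194] [[-0.9, -0.44, -0.02], [-0.25, 0.55, -0.8], [0.36, -0.71, -0.6]]
0.1 [ 0.23624812 -0.52343325  0.20439613] [-3.06931415e+00 -6.60274988e-01  1.95858642e-04] 0.09367895988757349 0.0188
```

View pics/top0.png

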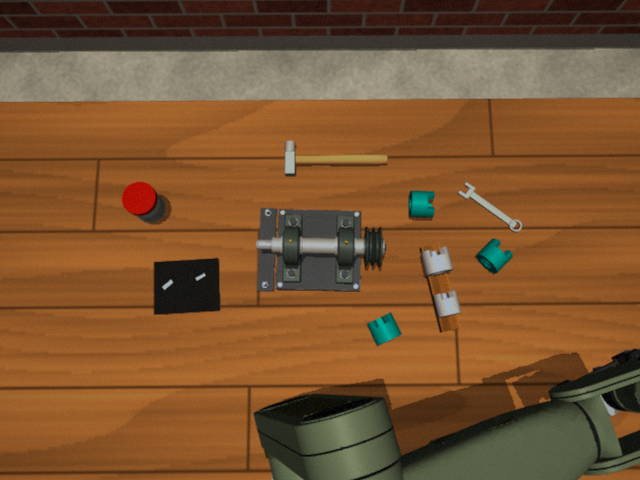

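View pics/side0.png

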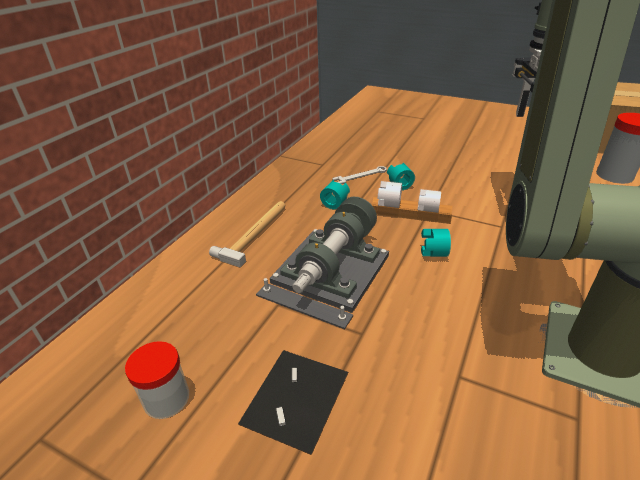

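```bash
python3 - <<'E'
from h import *
im,d=load('top'); ims,ds=load('side')
a=cv2.resize(im[195:335,145:275],None,fx=4,fy=4,interpolation=cv2.INTER_CUBIC); b=cv2.resize(im[235:335,405:475],None,fx=4,fy=4,interpolation=cv2.INTER_CUBIC)
c=np.zeros((560,800,3),np.uint8); c[:560,:520]=a; c[:400,520:]=b; cv2.imwrite('pics/c1.png',c)
P=cloud('top',d)
hsv=cv2.cvtColor(im,cv2.COLOR_BGR2HSV)
m=((hsv[...,1]<60)&(hsv[...,2]>110)).astype(np.uint8)
n,l,s,ce=cv2.connectedComponentsWithStats(m)
for i in range(1,n):
    if s[i,4]>20 and s[i,1]>120:
        cnt=cv2.findContours((l==i).astype(np.uint8),0,2)[0][0]
        p=P[l==i]; print(s[i],ce[i].round(1),p.mean(0).round(3),'zmax',np.percentile(p[:,2],97).round(3),cv2.minAreaRect(cnt))
# shaft width vs column: z profile at bare end
for u in range(254,285,3):
    col=P[225:268,u]; k=col[:,2]>0.045; q=col[k]
    if len(q): print(u,q[:,1].mean().round(4),len(q),q[:,0].min().round(4),q[:,0].max().round(4),q[:,2].max().round(4))
E
```

```text
[285 141  10  33 306] [289.5 157.7] [0.783 0.067 0.03 ] zmax 0.032 ((289.5, 157.0), (32.0, 9.0), 90.0)
[458 182  64  50 484] [489.3 206.7] [ 0.658 -0.434  0.01 ] zmax 0.013 ((490.4535217285156, 208.22027587890625), (71.43046569824219, 13.616283416748047), 36.689720153808594)
[265 209   6   7  28] [267.1 212. ] [0.645 0.122 0.019] zmax 0.039 ((267.5, 212.0), (6.0, 5.0), 90.0)
[280 210   5   5  21] [282. 212.] [0.645 0.085 0.019] zmax 0.024 ((282.0, 212.0), (4.0, 4.0), 90.0)
[354 212   5   5  21] [356.1 213.8] [ 0.622 -0.095  0.085] zmax 0.577 ((356.0, 214.0), (4.0, 4.0), 90.0)
[256 237  27  14 264] [270.7 243.6] [0.553 0.107 0.078] zmax 0.091 ((269.0, 243.5), (13.0, 26.0), 90.0)
[300 237  38  16 506] [318.3 244.6] [ 0.547 -0.005  0.094] zmax 0.09 ((318.4282531738281, 244.51220703125), (37.21337890625, 14.022849082946777), 1.6365771293640137)
[354 239  11  14 130] [359.  245.5] [ 0.547 -0.1    0.082] zmax 0.088 ((359.0, 245.5), (13.0, 10.0), 90.0)
[423 247  29  27 540] [437.2 260.4] [ 0.51  -0.282  0.082] zmax 0.09 ((437.0588684082031, 259.73529052734375), (23.768489837646484, 24.49609
[... 610 characters left out ...]
025 ((355.5, 286.0), (4.0, 5.0), 90.0)
[435 291  26  26 457] [447.4 303.6] [ 0.41  -0.303  0.074] zmax 0.079 ((447.44122314453125, 303.2647399902344), (23.040882110595703, 20.615528106689453), 75.96376037597656)
[600 395  16  21  99] [608.  407.4] [ 0.206 -0.489  0.413] zmax 0.609 ((605.75, 405.7500305175781), (23.33452033996582, 7.071067810058594), 45.0)
257 0.1397 10 0.5431 0.5631 0.079
260 0.133 10 0.5438 0.5635 0.0732
263 0.1257 10 0.5431 0.5638 0.0791
266 0.1187 10 0.5428 0.5642 0.075
269 0.1114 10 0.5415 0.5642 0.08
272 0.1038 16 0.5353 0.5704 0.0844
275 0.0968 16 0.5355 0.5707 0.0875
278 0.0897 16 0.5349 0.5696 0.0865
281 0.0825 19 0.5307 0.5723 0.09
284 0.0743 38 0.5085 0.5918 0.1154
```

View pics/c1.png

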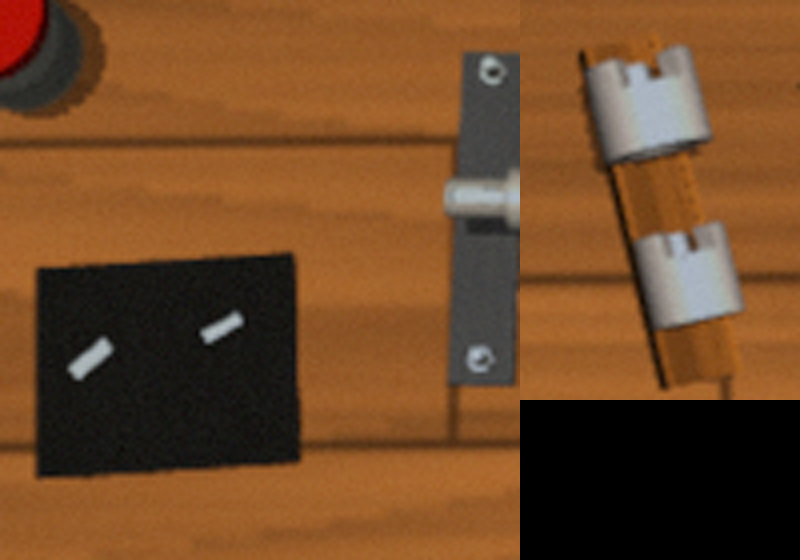

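```bash
cat >> h.py <<'E'
def ray(n,u,v):
    c=bot.camera_info(n); R=np.array(c['R']);t=np.array(c['t'])
    r=R.T@np.array([(u-c['cx'])/c['fx'],(v-c['cy'])/c['fy'],1]); return -R.T@t, r/np.linalg.norm(r)
def tri(a,b):
    (o1,r1),(o2,r2)=ray('top',*a),ray('side',*b)
    k=np.linalg.lstsq(np.stack([r1,-r2],1),o2-o1,rcond=None)[0]
    p,q=o1+k[0]*r1,o2+k[1]*r2; return (p+q)/2,np.linalg.norm(p-q)
def bright(n,box,thr,up=8):
    "sub-pixel blob of bright pixels in box(u0,v0,u1,v1): centre, rect, contour"
    im,_=load(n); u0,v0,u1,v1=box
    g=cv2.resize(im[v0:v1,u0:u1].min(2),None,fx=up,fy=up,interpolation=cv2.INTER_CUBIC)
    c=max(cv2.findContours((g>thr).astype(np.uint8),0,1)[0],key=cv2.contourArea)
    c=(c[:,0]+.5)/up-.5+[u0,v0]; r=cv2.minAreaRect(c.astype(np.float32)); m=cv2.moments(c.astype(np.float32)); return np.array([m['m10'],m['m01']])/m['m00'],r,c
E
python3 - <<'E'
from h import *
for name,bt,bs in [('ksmall',(190,268,210,286),(286,363,304,387)),('klarge',(157,274,178,294),(270,402,292,430))]:
    a,ra,ca=bright('top',bt,90); b,rb,cb=bright('side',bs,90)
    print(name,a,b,ra,rb); print(tri(a,b), w('top',*a,.009),w('side',*b,.008))
    for n,r in(('top',ra),('side',rb)):
        q=np.array([w(n,*p,.009) for p in cv2.boxPoints(r)]); e=np.diff(q[[0,1,2]],axis=0)
        for x in e: print(n,np.linalg.norm(x).round(4),np.degrees(np.arctan2(x[1],x[0])).round(1))
# shaft end edges in top: per-column subpixel threshold
im,d=load('top'); g=im.min(2).astype(float)
pts=[]
for u in list(range(258,270,2)):
    c=g[228:262,u]; h=c.max()/2+15; i=np.where(c>h)[0]
    lo,hi=i[0],i[-1]
    lo=lo-(c[lo]-h)/(c[lo]-c[lo-1]); hi=hi+(c[hi]-h)/(c[hi]-c[hi+1])
    v0,v1=228+lo,228+hi
    A,B=w('top',u,v0,.064),w('top',u,v1,.064); print(u,A[:2].round(4),B[:2].round(4),((A+B)/2)[:2].round(4),(A-B)[0].round(4))
for nm,bx in [('studs',[(262,206,272,219),(259,279,269,291)]),('shaftrow',[])]:
    for b in bx: a=bright('top',b,110)[0]; print(nm,a,w('top',*a,.037))
ims,ds=load('side')
cv2.imwrite('pics/c2.png',np.hstack([cv2.resize(ims[245:345,250:350],(400,400),interpolation=2),cv2.resize(im[200:300,240:340],(400,400),interpolation=2)]))
E
```

```text
ksmall [199.98193119 276.49217507] [293.9528393  373.93314398] ((200.10467529296875, 276.435791015625), (3.6532726287841797, 10.778663635253906), 61.11341857910156) ((293.9374694824219, 374.2499694824219), (14.124998092651367, 5.249999046325684), 90.0)
(array([0.48556418, 0.28512028, 0.00977288]), np.float64(0.0012959958955185817)) [0.48629286 0.2855106  0.009     ] [0.48562829 0.28391628 0.008     ]
top 0.0259 -60.7
top 0.0092 -149.9
side 0.0094 -154.8
side 0.0294 118.7
klarge [167.19127047 284.23223059] [280.28347732 415.51595409] ((167.21835327148438, 284.2237854003906), (4.476393222808838, 12.11483383178711), 49.63546371459961) ((280.4123229980469, 415.8804016113281), (19.023778915405273, 7.0172319412231445), 78.11134338378906)
(array([0.46697281, 0.36422182, 0.01015472]), np.float64(0.0014963670860782571)) [0.46783133 0.36480864 0.009     ] [0.46703424 0.36300608 0.008     ]
top 0.0288 -48.5
top 0.0113 -138.5
side 0.0114 -141.4
side 0.0339 130.8
258 [0.5664 0.1387] [0.5464 0.1384] [0.5564 0.1385] 0.02
260 [0.5661 0.1339] [0.5469 0.1336] [0.5565 0.1338] 0.0192
262 [0.5662 0.1291] [0.5472 0.1289] [0.5567 0.129 ] 0.0189
264 [0.5657 0.1244] [0.5472 0.1241] [0.5565 0.1242] 0.0184
266 [0.5657 0.1196] [0.5467 0.1194] [0.5562 0.1195] 0.019
268 [0.5657 0.1149] [0.5469 0.1146] [0.5563 0.1147] 0.0188
studs [266.78834724 212.0270454 ] [0.64061792 0.12133681 0.037     ]
studs [263.96339647 284.11393763] [0.46298511 0.12580379 0.037     ]
```

View pics/c2.png

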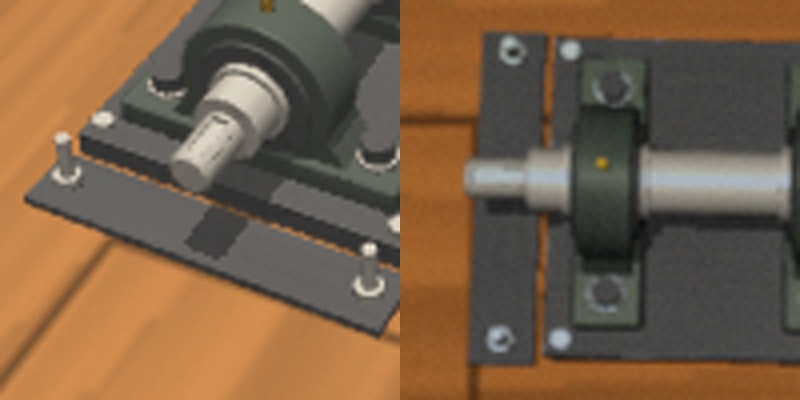

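```bash
python3 - <<'E'
from h import *
# bolts on base plate, top view
B={'A':(277,207,288,218),'B':(274,279,285,290),'C':(351,209,361,219),'D':(350,281,361,292)}
Q={}
for k,b in B.items():
    a,r,c=bright('top',b,110); Q[k]=w('top',*a,.020)[:2]; print(k,a.round(2),Q[k].round(4),r[1])
q=Q; print('mid',sum(q.values())/4)
for a,b in('AB','CD'): e=q[a]-q[b]; print('x-yaw',np.degrees(np.arctan2(e[1],e[0])),np.hypot(*e))
for a,b in('AC','BD'): e=q[a]-q[b]; print('y-yaw',np.degrees(np.arctan2(-e[0],e[1])),np.hypot(*e))
for k in ('top','side'):
    for nm,X in [('A',(*q['A'],.02)),('B',(*q['B'],.02))]: print(k,nm,proj(k,np.array(X)))
# side view bolts
for b in [(270,270,281,279),(345,296,356,307)]:
    a,r,c=bright('side',b,110); print('side bolt',a,w('side',*a,.020),r[1])
# stud tops in side view: topmost of blobs
for b in [(260,276,271,292),(336,304,348,320)]:
    a,r,c=bright('side',b,110); t=c[c[:,1]<c[:,1].min()+1.5].mean(0); print('stud top',t,w('side',*t,.036))
# hubs from depth clouds
im,d=load('top');P=cloud('top',d); ims,ds=load('side'); S=cloud('side',ds)
for n,P_ in(('top',P),('side',S)):
  for nm,c in(('small',(.41,-.303)),('large',(.51,-.282))):
    k=(np.hypot(P_[...,0]-c[0],P_[...,1]-c[1])<.048)&(P_[...,2]>.035)&(P_[...,2]<.1); p=P_[k]; print(n,nm,len(p),p.min(0).round(4),p.max(0).round(4))
E
```

```text
A [282.1  212.05] [0.6446 0.085 ] (4.625, 4.75)
B [279.52 284.2 ] [0.4646 0.0899] (5.303300857543945, 5.126523971557617)
C [356.28 213.69] [ 0.6391 -0.0992] (4.680086135864258, 4.903507232666016)
D [355.37 285.89] [ 0.4592 -0.0937] (5.00755500793457, 5.181642055511475)
mid [ 0.5518906  -0.00450047]
x-yaw -1.5556795243127364 0.180051384821742
x-yaw -1.7469187314326184 0.18001156357504453
y-yaw -1.6976507328212922 0.18430540595078374
y-yaw -1.685382481145095 0.18370447768142917
top A (np.float64(282.1012648809524), np.float64(212.0535342261903))
top B (np.float64(279.51947695683987), np.float64(284.1987167763959))
side A (np.float64(274.2011362571279), np.float64(275.0971928407317))
side B (np.float64(348.77975067342135), np.float64(301.2198402290767))
side bolt [275.32040558 274.22858048] [0.64384228 0.08151527 0.02      ] (4.7828216552734375, 5.91508150100708)
side bolt [349.72773165 300.4787951 ] [0.4636989  0.08714417 0.02      ] (5.297568321228027, 6.355893135070801)
stud top [266.62146226 286.39504717] [0.63012151 0.1368679  0.036     ]
stud top [341.83836207 313.92456897] [0.45705828 0.1418278  0.036     ]
top small 517 [ 0.3806 -0.3348  0.0354] [ 0.4408 -0.274   0.0822]
top large 652 [ 0.4791 -0.3199  0.0351] [ 0.5507 -0.2484  0.0934]
side small 403 [ 0.3795 -0.3246  0.0358] [ 0.4388 -0.2727  0.0782]
side large 508 [ 0.4779 -0.3193  0.035 ] [ 0.5408 -0.2505  0.0895]
```

```bash
cat > go.py <<'E'
import sys
from h import *
# usage: go.py x y z phi_deg -> delta in tool axes from measured pose
x,y,z,p=map(float,sys.argv[1:5]); p=np.radians(p)
o=bot.observe(); R0=Rn.from_rotvec(o['orientation'])
Y=np.array([np.cos(p),np.sin(p),0]); Z=np.array([0,0,-1.]); R=Rn.from_matrix(np.stack([np.cross(Y,Z),Y,Z],1))
print('shift',R0.inv().apply(np.array([x,y,z])-o['position']).round(4),'turn',(R0.inv()*R).as_rotvec().round(4),'now',o['position'].round(4),o['t'],o['finger_gap'],o['ft_force'].round(1))
E
python3 go.py .4856 .2851 .08 29.3
```

```text
shift [ 0.5597 -0.6342  0.1259] turn [-1.3000e-03 -1.9000e-03 -1.6584e+00] now [ 0.2362 -0.5234  0.2044] 0.1 0.09367895988757349 [ 0.2  0.4 -0.2]
```

Request:
arm_command(
  deltas=[
    [[0.56,-0.634,0.0],[-0.001,-0.002,-1.658],0.04],
    [[0.56,-0.634,0.0],[-0.001,-0.002,-1.658],0.04],
    [[0.56,-0.634,0.0],[-0.001,-0.002,-1.658],0.04],
    [[0.56,-0.634,0.0],[-0.001,-0.002,-1.658],0.04],
    [[0.56,-0.634,0.0],[-0.001,-0.002,-1.658],0.04],
    [[0.56,-0.634,0.0],[-0.001,-0.002,-1.658],0.04],
    [[0.56,-0.634,0.0],[-0.001,-0.002,-1.658],0.04],
    [[0.56,-0.634,0.0],[-0.001,-0.002,-1.658],0.04],
    [[0.56,-0.634,0.0],[-0.001,-0.002,-1.658],0.04],
    [[0.56,-0.634,0.0],[-0.001,-0.002,-1.658],0.04],
  ],
)

```text
t: 1.1
position: [0.3839, -0.0444, 0.2053]
orientation: [1.789, 2.581, -0.002]
ft_force: [0.6, -0.5, -0.4]
finger_gap: 0.0399
grasp_force: 0.0
```

```bash
python3 go.py .4856 .2851 .04 29.3
```

```text
shift [0.2732 0.2109 0.1647] turn [-0.0004  0.002  -0.1527] now [ 0.3839 -0.0444  0.2053] 1.1 0.03986314147355374 [ 0.6 -0.5 -0.4]
```

Request:
arm_command(
  deltas=[
    [[0.273,0.211,0.0],[0,0.002,-0.153],0.04],
    [[0.273,0.211,0.0],[0,0.002,-0.153],0.04],
    [[0.273,0.211,0.0],[0,0.002,-0.153],0.04],
    [[0.273,0.211,0.0],[0,0.002,-0.153],0.04],
    [[0.273,0.211,0.06],[0,0.002,-0.153],0.04],
    [[0.273,0.211,0.14],[0,0.002,-0.153],0.03],
    [[0.273,0.211,0.14],[0,0.002,-0.153],0.03],
    [[0.273,0.211,0.14],[0,0.002,-0.153],0.03],
    [[0.273,0.211,0.14],[0,0.002,-0.153],0.03],
    [[0.273,0.211,0.14],[0,0.002,-0.153],0.03],
  ],
)

```text
t: 2.1
position: [0.4859, 0.2821, 0.0627]
orientation: [-1.591, -2.705, 0.007]
ft_force: [-0.0, -0.0, 0.3]
finger_gap: 0.0301
grasp_force: 0.0
```

```bash
python3 go.py .4856 .2851 .04 29.3
```

```text
shift [0.0027 0.0013 0.0227] turn [-0.0057 -0.0007 -0.0038] now [0.4859 0.2821 0.0627] 2.1 0.030071905165314584 [-0.  -0.   0.3]
```

Request:
arm_command(
  deltas=[
    [[0.001,0.001,0.025],[-0.006,-0.001,-0.004],0.03],
    [[0.0015,0.001,0.045],[-0.006,-0.001,-0.004],0.03],
    [[0.0015,0.001,0.05],[-0.006,-0.001,-0.004],0.03],
    [[0.0015,0.001,0.0535],[-0.006,-0.001,-0.004],0.03],
    [[0.0015,0.001,0.056],[-0.006,-0.001,-0.004],0.03],
    [[0.0015,0.001,0.056],[-0.006,-0.001,-0.004],0.03],
    [[0.0015,0.001,0.056],[-0.006,-0.001,-0.004],0.02],
    [[0.0015,0.001,0.056],[-0.006,-0.001,-0.004],0.012],
    [[0.0015,0.001,0.056],[-0.006,-0.001,-0.004],0.004],
    [[0.0015,0.001,0.056],[-0.006,-0.001,-0.004],0.0],
  ],
  force=20,
)

```text
t: 3.1
position: [0.488, 0.2844, 0.0091]
orientation: [1.587, 2.707, 0.007]
ft_force: [-0.4, 0.3, 1.3]
finger_gap: 0.0064
grasp_force: 20.0
```

```bash
python3 - <<'E'
from h import *
im,d=shot('side'); t,_=shot('top')
cv2.imwrite('pics/k1.png',np.hstack([cv2.resize(im[310:430,235:355],(480,480),interpolation=2),cv2.resize(t[240:320,160:240],(320,320),interpolation=2).copy() if 0 else np.vstack([cv2.resize(t[240:320,160:240],(320,320),interpolation=2),np.zeros((160,320,3),np.uint8)])]))
o=bot.observe();print(o['t'],o['position'],o['finger_gap'],o['grasp_force'],o['ft_force'])
E
python3 go.py .4856 .2851 .12 29.3
```

```text
3.2 [0.48801541 0.28436497 0.00915712] 0.006450886181931814 20.003529489040375 [-0.39008867 -0.66574772  2.19157537]
shift [ 0.0017 -0.0011 -0.1109] turn [ 0.0058  0.0008 -0.0012] now [0.488  0.2844 0.0092] 3.2 0.006450886181931814 [-0.4 -0.7  2.2]
```

View pics/k1.png

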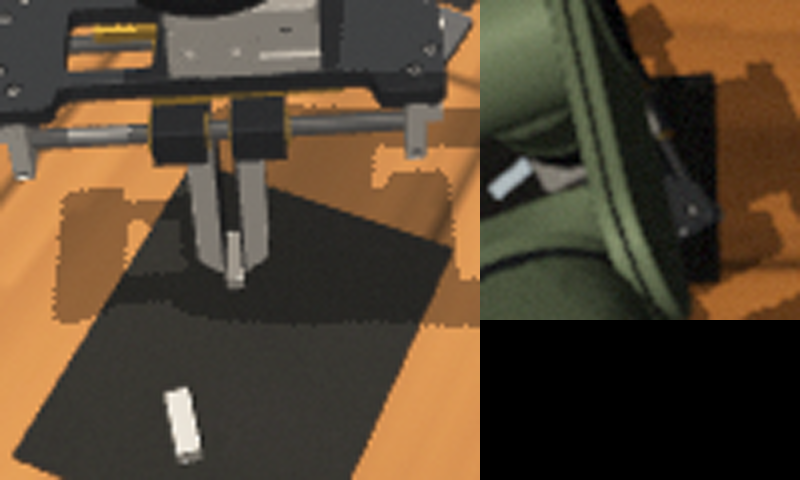

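Request:
arm_command(
  deltas=[
    [[0,0,0],[0.006,0.001,0],0.02],
    [[0,0,0],[0.006,0.001,0],0.02],
    [[0,0,0],[0.006,0.001,0],0.02],
    [[0,0,0.0015],[0.006,0.001,0],0.02],
    [[0,0,0.003],[0.006,0.001,0],0.02],
    [[0,0,0.003],[0.006,0.001,0],0.012],
    [[0,0,0.003],[0.006,0.001,0],0.008],
    [[0,0,0.003],[0.006,0.001,0],0.004],
    [[0,0,0.003],[0.006,0.001,0],0.0],
    [[0,0,0.003],[0.006,0.001,0],0.0],
  ],
)

```text
t: 4.2
position: [0.4879, 0.2843, 0.0059]
orientation: [-1.589, -2.709, 0.0]
ft_force: [-1.1, -0.3, 0.3]
finger_gap: 0.0078
grasp_force: 20.0
```

```bash
python3 - <<'E'
from h import *
im,d=shot('side')
cv2.imwrite('pics/k2.png',cv2.resize(im[330:400,260:330],(560,560),interpolation=2))
o=bot.observe();print(o['t'],o['position'],o['finger_gap'],o['grasp_force'],o['ft_force'])
E
```

```text
4.25 [0.4878095  0.28423852 0.00588633] 0.0077292304426113895 19.999735057353973 [ 0.1301599  -0.0041111   0.34837567]
```

View pics/k2.png

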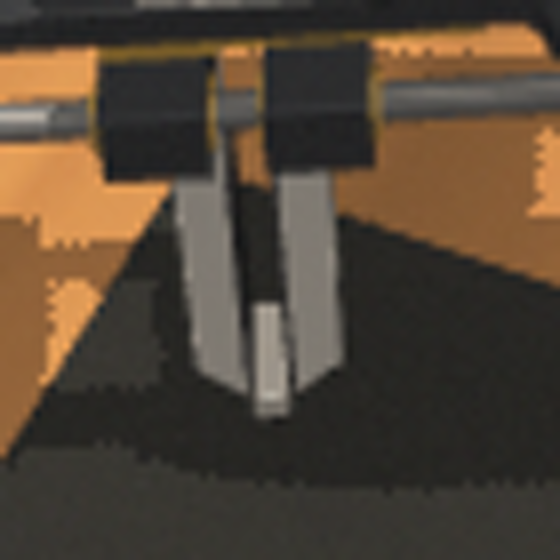

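```bash
python3 go.py .5557 .1225 .10 -1.67
```

```text
shift [-0.1743 -0.0198 -0.0942] turn [-7.000e-04 -2.000e-04  5.392e-01] now [0.4878 0.2842 0.0059] 4.25 0.0077292304426113895 [ 0.1 -0.   0.3]
```

Request:
arm_command(
  deltas=[
    [[0,0,-0.03],[0,0,0],0.0],
    [[0,0,-0.08],[0,0,0.1],0.0],
    [[-0.04,-0.005,-0.094],[0,0,0.2],0.0],
    [[-0.09,-0.01,-0.094],[0,0,0.3],0.0],
    [[-0.13,-0.015,-0.094],[0,0,0.42],0.0],
    [[-0.16,-0.02,-0.094],[0,0,0.539],0.0],
    [[-0.174,-0.02,-0.094],[0,0,0.539],0.0],
    [[-0.174,-0.02,-0.094],[0,0,0.539],0.0],
    [[-0.174,-0.02,-0.094],[0,0,0.539],0.0],
    [[-0.174,-0.02,-0.094],[0,0,0.539],0.0],
  ],
  force=30,
)

```text
t: 5.25
position: [0.5546, 0.1241, 0.0996]
orientation: [-2.249, -2.191, 0.001]
ft_force: [-0.5, -0.7, -0.4]
finger_gap: 0.0071
grasp_force: 30.0
```

```bash
cp side.npz s_old.npz; python3 go.py .5557 .1225 .09 -1.67; python3 - <<'E'
from h import *
im,d=shot('side')
o=bot.observe();p=o['position'];print(p,o['finger_gap'])
cv2.imwrite('pics/k3.png',cv2.resize(im[225:300,265:340],(600,600),interpolation=2))
s=np.radians(1.67); ex=np.array([np.cos(s),-np.sin(s),0]); ey=np.array([np.sin(s),np.cos(s),0])
for a in(-4,4):
  for z in(-2.9,4.1): print('key end corner',a,z,np.array(proj('side',p+ex*a/1e3+ey*.0144+[0,0,z/1e3])).round(1))
T=np.array([.5557,.1244,.064])
for a in(-12,0,12): print('tip face',a,np.array(proj('side',T+ey*.019+ex*a/1e3)).round(1))
for y in(-14,14):
  for a in(-4.6,4.6): print('slot corner',y,a,np.array(proj('side',T+ey*y/1e3+ex*a/1e3+[0,0,.0111])).round(1))
E
```

```text
shift [-0.0016  0.0011  0.0096] turn [-0.0015 -0.0004  0.0029] now [0.5546 0.1241 0.0996] 5.25 0.007131174516485128 [-0.5 -0.7 -0.4]
[0.55464914 0.12412904 0.09959573] 0.007349381374872312
key end corner -4 -2.9 [298.1 275.7]
key end corner -4 4.1 [297.9 273. ]
key end corner 4 -2.9 [294.5 274.5]
key end corner 4 4.1 [294.3 271.7]
tip face -12 [300.8 290.8]
tip face 0 [295.5 288.9]
tip face 12 [290.3 287. ]
slot corner -14 -4.6 [305.6 275.3]
slot corner -14 4.6 [301.6 273.9]
slot corner 14 -4.6 [298.5 283.9]
slot corner 14 4.6 [294.5 282.4]
```

View pics/k3.png

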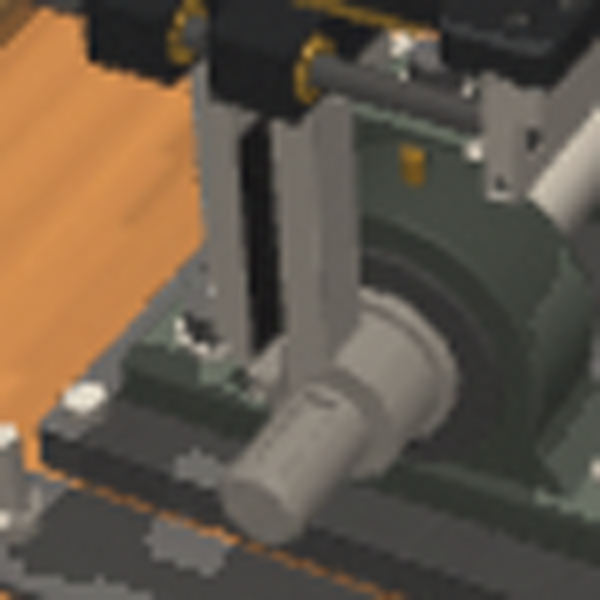

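Request:
arm_command(
  deltas=[
    [[-0.0016,0.0011,0.005],[0,0,0.003],0.0],
    [[-0.0016,0.0011,0.01],[0,0,0.003],0.0],
    [[-0.0016,0.0011,0.015],[0,0,0.003],0.0],
    [[-0.0016,0.0011,0.019],[0,0,0.003],0.0],
    [[-0.0016,0.0011,0.019],[0,0,0.003],0.0],
    [[-0.0016,0.0011,0.019],[0,0,0.003],0.0],
    [[-0.0016,0.0011,0.019],[0,0,0.003],0.0],
    [[-0.0016,0.0011,0.019],[0,0,0.003],0.0],
    [[-0.0016,0.0011,0.019],[0,0,0.003],0.0],
    [[-0.0016,0.0011,0.019],[0,0,0.003],0.0],
  ],
)

```text
t: 6.3
position: [0.5565, 0.121, 0.081]
orientation: [-2.257, -2.185, 0.0]
ft_force: [0.1, -0.3, 0.2]
finger_gap: 0.0075
grasp_force: 30.0
```

```bash
python3 go.py .5557 .1225 .075 -1.67; python3 - <<'E'
from h import *
im,d=shot('side'); print(bot.observe()['finger_gap'])
cv2.imwrite('pics/k4.png',cv2.resize(im[240:300,275:335],(780,600)[::1] if 0 else (600,600),interpolation=2))
E
```

```text
shift [ 0.0015 -0.0009  0.006 ] turn [-0.0004  0.     -0.0029] now [0.5565 0.121  0.081 ] 6.3 0.007528600984007982 [ 0.1 -0.3  0.2]
0.007773356124537277
```

View pics/k4.png

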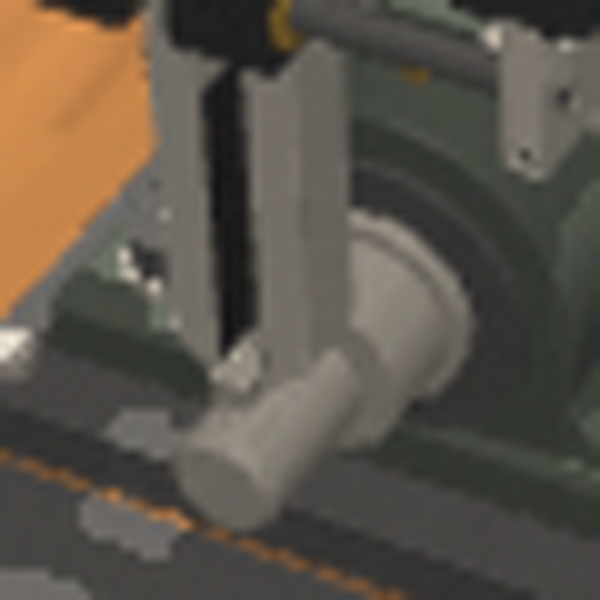

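Request:
arm_command(
  deltas=[
    [[0.0015,-0.0012,0],[0,0,0],0.0],
    [[0.0015,-0.0012,0],[0,0,0],0.0],
    [[0.0015,-0.0012,0],[0,0,0],0.0],
    [[0.0015,-0.0012,0.001],[0,0,0],0.0],
    [[0.0015,-0.0012,0.002],[0,0,0],0.0],
    [[0.0015,-0.0012,0.003],[0,0,0],0.0],
    [[0.0015,-0.0012,0.0035],[0,0,0],0.0],
    [[0.0015,-0.0012,0.004],[0,0,0],0.0],
    [[0.0015,-0.0012,0.004],[0,0,0],0.0],
    [[0.0015,-0.0012,0.004],[0,0,0],0.0],
  ],
)

```text
t: 7.35
position: [0.5553, 0.1225, 0.0768]
orientation: [-2.256, -2.185, 0.001]
ft_force: [-0.5, 0.9, 0.4]
finger_gap: 0.0072
grasp_force: 30.0
```

```bash
python3 go.py .555 .1225 .075 -1.67
```

```text
shift [-0.     -0.0002  0.0018] turn [-0.0007 -0.     -0.0029] now [0.5553 0.1225 0.0768] 7.35 0.007201697009065616 [-0.5  0.9  0.4]
```

Request:
arm_command(
  deltas=[
    [[0,0,0.0005],[0,0,0],0.0],
    [[0,0,0.001],[0,0,0],0.0],
    [[0,0,0.0013],[0,0,0],0.0],
    [[0,0,0.0016],[0,0,0],0.0],
    [[0,0,0.0018],[0,0,0],0.0],
    [[0,0,0.002],[0,0,0],0.0],
    [[0,0,0.002],[0,0,0],0.0],
    [[0,0,0.002],[0,0,0],0.0],
    [[0,0,0.002],[0,0,0],0.0],
    [[0,0,0.002],[0,0,0],0.0],
  ],
)

```text
t: 8.35
position: [0.5553, 0.1225, 0.0749]
orientation: [-2.256, -2.185, 0.001]
ft_force: [-0.5, 0.2, 0.4]
finger_gap: 0.0074
grasp_force: 30.3
```

Request:
arm_command(
  deltas=[
    [[0,0,0.0003],[0,0,0],0.0],
    [[0,0,0.0006],[0,0,0],0.0],
    [[0,0,0.0008],[0,0,0],0.0],
    [[0,0,0.001],[0,0,0],0.0],
    [[0,0,0.0012],[0,0,0],0.0],
    [[0,0,0.0014],[0,0,0],0.0],
    [[0,0,0.0015],[0,0,0],0.0],
    [[0,0,0.0015],[0,0,0],0.0],
    [[0,0,0.0015],[0,0,0],0.0],
    [[0,0,0.0015],[0,0,0],0.0],
  ],
)

```text
t: 9.35
position: [0.5554, 0.1225, 0.0747]
orientation: [-2.256, -2.186, 0.001]
ft_force: [-3.6, -0.6, 9.6]
finger_gap: 0.0072
grasp_force: 32.1
```

```bash
python3 - <<'E'
from h import *
im,d=shot('side'); o=bot.observe(); print(o['position'],o['ft_force'],o['finger_gap'],o['grasp_force'])
cv2.imwrite('pics/k5.png',cv2.resize(im[240:300,275:335],(600,600),interpolation=2))
E
```

```text
[0.55531705 0.12252878 0.07468098] [-3.51611579 -0.03824131  7.8677986 ] 0.00719245164952074 32.069645788287744
```

View pics/k5.png

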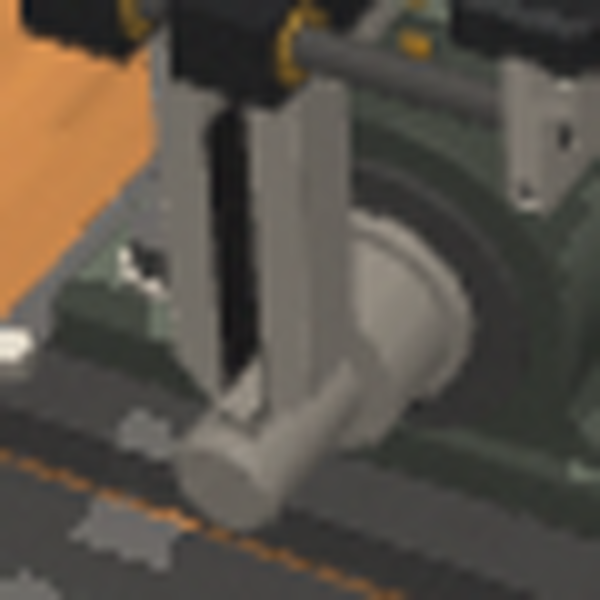

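Request:
arm_command(
  deltas=[
    [[0,0,-0.0005],[0,0,0],0.016],
    [[0,0,-0.0005],[0,0,0],0.016],
    [[0,0,-0.0005],[0,0,0],0.016],
    [[0,0,-0.0005],[0,0,0],0.016],
    [[0,0,-0.01],[0,0,0],0.016],
    [[0,0,-0.02],[0,0,0],0.016],
    [[0.0015,0,-0.02],[0,0,0],0.0],
    [[0.0015,0,-0.02],[0,0,0],0.0],
    [[0.0015,0,-0.02],[0,0,0],0.0],
    [[0.0015,0,-0.02],[0,0,0],0.0],
  ],
)

```text
t: 10.4
position: [0.555, 0.124, 0.093]
orientation: [-2.256, -2.185, 0.002]
ft_force: [0.3, 0.3, 0.1]
finger_gap: 0.0004
grasp_force: 0.0
```

```bash
python3 go.py .5553 .1240 .08 -1.67;  python3 - <<'E'
from h import *
im,d=shot('side')
c=im[240:300,275:335]; cv2.imwrite('pics/k6.png',cv2.resize(c,(600,600),interpolation=2))
E
```

```text
shift [0.     0.0004 0.013 ] turn [-0.0015  0.0001 -0.0028] now [0.555 0.124 0.093] 10.4 0.000423242554191302 [0.3 0.3 0.1]
```

View pics/k6.png

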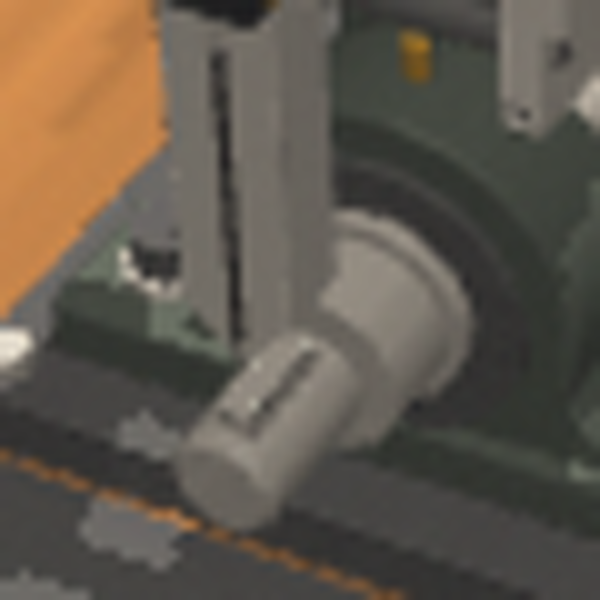

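Request:
arm_command(
  deltas=[
    [[0,0.0004,0.006],[0,0,0],0.0],
    [[0,0.0004,0.011],[0,0,0],0.0],
    [[0,0.0004,0.013],[0,0,0],0.0],
    [[0,0.0004,0.014],[0,0,0],0.0],
    [[0,0.0004,0.015],[0,0,0],0.0],
    [[0,0.0004,0.0155],[0,0,0],0.0],
    [[0,0.0004,0.016],[0,0,0],0.0],
    [[0,0.0004,0.0163],[0,0,0],0.0],
    [[0,0.0004,0.0165],[0,0,0],0.0],
    [[0,0.0004,0.0165],[0,0,0],0.0],
  ],
)

```text
t: 11.45
position: [0.5551, 0.1239, 0.0792]
orientation: [-2.255, -2.185, 0.003]
ft_force: [-6.4, -1.0, 14.5]
finger_gap: 0.0002
grasp_force: 7.3
```

```bash
python3 go.py .5553 .1240 .15 -1.67
```

```text
shift [ 0.      0.     -0.0708] turn [-0.0023  0.0006 -0.0025] now [0.5551 0.1239 0.0792] 11.45 0.00017809808542114608 [-6.4 -1.  14.5]
```

Request:
arm_command(
  deltas=[
    [[0,0,-0.03],[0,0,0],0.09],
    [[0,0,-0.07],[0,0,0],0.09],
    [[0,0,-0.1],[0,0,0],0.09],
    [[-0.05,-0.03,-0.12],[0,0,0],0.09],
    [[-0.1,-0.08,-0.12],[0,0,0],0.09],
    [[-0.15,-0.1,-0.12],[0,0,0.1],0.09],
    [[-0.2,-0.12,-0.12],[0,0,0.2],0.09],
    [[-0.25,-0.14,-0.12],[0,0,0.35],0.09],
    [[-0.29,-0.14,-0.12],[0,0,0.5],0.09],
    [[-0.29,-0.14,-0.12],[0,0,0.65],0.09],
  ],
)

```text
t: 12.45
position: [0.4055, -0.1641, 0.1972]
orientation: [2.841, 1.338, -0.001]
ft_force: [0.9, -0.3, 0.5]
finger_gap: 0.0771
grasp_force: 0.0
```

```bash
python3 - <<'E'
from h import *
im,d=shot('top'); P=cloud('top',d)
b,r,c=bright('top',(425,285,470,325),95); print('small',b,r)
b2,r2,c2=bright('top',(412,240,462,284),95); print('large',b2,r2)
A,B=w('top',*b,.0655),w('top',*b2,.0755); e=B-A; print(A,B,np.degrees(np.arctan2(e[1],e[0])))
for nm,cc,z in(('s',c,.0478),('l',c2,.0535)):
    X=np.array([w('top',*p,z) for p in cc]); ctr=X.mean(0)
    r=cv2.minAreaRect(X[:,:2].astype(np.float32)*1000); print(nm,r)
    for it in range(1):
        for sgn in(1,-1):
            # side edge points in hub frame, guessed axis 12 deg
            t=np.radians(12); u=(X-ctr)[:,:2]@[np.cos(t),np.sin(t)]; v=(X-ctr)[:,:2]@[-np.sin(t),np.cos(t)]
            k=(abs(u)<.014)&(v*sgn>.015); f=np.polyfit(u[k],v[k],1); print(nm,sgn,12+np.degrees(np.arctan(f[0])),f[1],k.sum())
    print('u range',u.min(),u.max(),'ctr',ctr)
# depth: top ridge & lateral extents
for nm,c0,R,z0 in(('s',(.41,-.303),.0275,.0478),('l',(.505,-.285),.0325,.0535)):
    k=(np.hypot(P[...,0]-c0[0],P[...,1]-c0[1])<.045)&(P[...,2]>z0+.004)&(P[...,2]<.1); p=P[k]
    from scipy.optimize import least_squares
    def f(q):
        t=q[1]; n=np.array([-np.sin(t),np.cos(t)]); dd=(p[:,:2]-c0)@n-q[0]; return np.hypot(dd,p[:,2]-z0-q[2])-R
    s=least_squares(f,[0,.2,0],loss='soft_l1',f_scale=.001); t=s.x[1]; ax=np.array([np.cos(t),np.sin(t)]); uu=(p[:,:2]-c0)@ax
    m=np.array(c0)+s.x[0]*np.array([-ax[1],ax[0]]); print(nm,s.x[0],np.degrees(t),s.x[2],'axis pt',m,'u pct',np.percentile(uu,[1,3,97,99]).round(4))
o=bot.observe();print(o['t'],o['position'],o['joint_pos'].round(2))
E
```

```text
small [437.053328   289.00400769] ((435.0560302734375, 287.9266662597656), (21.927249908447266, 10.468549728393555), 23.552263259887695)
large [441.02475671 255.92311341] ((441.77459716796875, 253.398193359375), (32.09143829345703, 16.164968490600586), 32.0053825378418)
[ 0.4450989  -0.28215669  0.0655    ] [ 0.52179695 -0.29310363  0.0755    ] -8.122838291979566
s ((449.708740234375, -281.0469665527344), (51.47407531738281, 25.230878829956055), 65.66665649414062)
s 1 41.852816791443644 0.014194966373824745 68
s -1 20.42678497215357 -0.01941965030285487 93
u range -0.019632193765738565 0.015663259022657514 ctr [ 0.44756911 -0.2833338   0.0478    ]
l ((531.8298950195312, -299.6220397949219), (75.473388671875, 39.794898986816406), 56.61515808105469)
l 1 55.66352813527128 0.01770567017059907 71
l -1 12.111603327030707 -0.020092499649940056 90
u range -0.034685175491211286 0.020744989853458583 ctr [ 0.52650185 -0.29574217  0.0535    ]
s -0.002407666569110791 7.7607661400882755 0.0008785849721325731 axis pt [ 0.41032512 -0.30538561] u pct [-0.0246 -0.0241 -0.001   0.0017]
l -0.0017673394538907314 13.129424849091931 -0.0008146491020538778 axis pt [ 0.50540145 -0.28672114] u pct [-0.0181 -0.0142  0.0342  0.0351]
12.5 [ 0.40522465 -0.16729231  0.19728786] [-0.59 -0.09  1.87 -0.    1.36  0.11]
```

```bash
python3 - <<'E'
import h; from h import *
from scipy.optimize import least_squares
im0=cv2.imread('pics/top0.png'); h.load=lambda n:(im0,None)
for nm,box,z0,L in(('s',(425,285,470,325),.0478,.053),('l',(412,240,462,284),.0535,.056)):
    b,r,c=bright('top',box,95); X=np.array([w('top',*p,z0) for p in c]); ctr=np.array([.41,-.303]) if nm=='s' else np.array([.505,-.285])
    t=np.radians(12); ax=np.array([np.cos(t),np.sin(t)]); n=np.array([-ax[1],ax[0]])
    u=(X[:,:2]-ctr)@ax; v=(X[:,:2]-ctr)@n; fs=[]
    for sgn in(1,-1):
        k=(abs(u-(.002))<.013)&(v*sgn>.015); f=np.polyfit(u[k],v[k],1); fs.append(f); print(nm,sgn,12+np.degrees(np.arctan(f[0])),f[1])
    print('width',fs[0][1]-fs[1][1],'axis pt',ctr+n*(fs[0][1]+fs[1][1])/2,'u',np.percentile(u,[0,3,97,100]).round(4))
    A=w('top',*b,z0+.018); print('centroid',A)
im,d=[np.load('s_old.npz')[k] for k in('im','d')]; P=cloud('side',d)
for nm,c0,R,z0 in(('s',(.41,-.303),.0275,.0478),('l',(.505,-.285),.0325,.0535)):
    k=(np.hypot(P[...,0]-c0[0],P[...,1]-c0[1])<.048)&(P[...,2]>z0+.002)&(P[...,2]<.1); p=P[k]
    def f(q):
        t=q[1]; n=np.array([-np.sin(t),np.cos(t)]); dd=(p[:,:2]-c0)@n-q[0]; return np.hypot(dd,p[:,2]-z0-q[2])-R
    s=least_squares(f,[0,.2,0],loss='soft_l1',f_scale=.001); t=s.x[1]; ax=np.array([np.cos(t),np.sin(t)]); uu=(p[:,:2]-c0)@ax
    print('side',nm,len(p),np.degrees(t),s.x[2],'axis pt',np.array(c0)+s.x[0]*np.array([-ax[1],ax[0]]),'u',np.percentile(uu,[1,3,97,99]).round(4))
E
```

```text
s 1 11.410711423613371 0.019128544182054025
s -1 11.162756253632713 -0.031040806479313864
width 0.05016935066136789 axis pt [ 0.41123835 -0.30882598] u [-0.0249 -0.0247  0.029   0.0298]
centroid [ 0.41101962 -0.30455288  0.0658    ]
l 1 11.210679296892875 0.024730845184411203
l -1 11.358324202454176 -0.03476106884454875
width 0.05949191402895995 axis pt [ 0.5060427  -0.28990552] u [-0.0203 -0.0193  0.0389  0.0395]
centroid [ 0.51166795 -0.284274    0.0715    ]
side s 338 12.325442135931613 0.0002968086973950763 axis pt [ 0.41072997 -0.30634083] u [-0.026  -0.0251  0.0242  0.0253]Traceback (most recent call last):
  File "<stdin>", line 18, in <module>
    return _quantile_unchecked(
        a, q, axis, out, overwrite_input, method, keepdims, weights)
    return _ureduce(a,
                    func=_quantile_ureduce_func,
    ...<5 lines>...
                    overwrite_input=overwrite_input,
                    method=method)
    r = func(a, **kwargs)
    result = _quantile(arr,
                       quantiles=q,
    ...<2 lines>...
                       out=out,
                       weights=wgt)
    slices_having_nans = np.isnan(arr[-1, ...])
                                  ~~~^^^^^^^^^
IndexError: index -1 is out of bounds for axis 0 with size 0
```

```bash
python3 go.py .4042 -.3072 .12 -78.6
```

```text
shift [-0.1076  0.0889  0.0779] turn [0.0037 0.0028 0.6745] now [ 0.4052 -0.1673  0.1973] 12.5 0.0806800983198811 [ 0.3 -3.1  0.6]
```

Request:
arm_command(
  deltas=[
    [[-0.04,0.03,0.0],[0.002,0.001,0.14],0.09],
    [[-0.08,0.07,0.0],[0.002,0.001,0.28],0.09],
    [[-0.107,0.089,0.03],[0.002,0.001,0.42],0.09],
    [[-0.107,0.089,0.06],[0.003,0.002,0.55],0.09],
    [[-0.107,0.089,0.078],[0.003,0.002,0.674],0.09],
    [[-0.107,0.089,0.078],[0.003,0.002,0.674],0.09],
    [[-0.107,0.089,0.078],[0.003,0.002,0.674],0.09],
    [[-0.107,0.089,0.078],[0.003,0.002,0.674],0.09],
    [[-0.107,0.089,0.078],[0.003,0.002,0.674],0.09],
    [[-0.107,0.089,0.078],[0.003,0.002,0.674],0.09],
  ],
)

```text
t: 13.5
position: [0.4089, -0.3009, 0.1202]
orientation: [-3.122, -0.338, -0.002]
ft_force: [-0.5, -0.5, 0.3]
finger_gap: 0.0902
grasp_force: 0.0
```

```bash
python3 go.py .4042 -.3072 .029 -78.6; python3 - <<'E'
from h import *
im,d=shot('side'); P=cloud('side',d)
# fingers vs hub in side cloud: tip positions seen & hub points
o=bot.observe()['position']; print(o)
p=P[(np.hypot(P[...,0]-o[0],P[...,1]-o[1])<.07)&(P[...,2]>o[2]-.01)&(P[...,2]<o[2]+.03)]; s=np.radians(-78.6)
q=(p[:,:2]-o[:2]); print('finger along y',np.percentile(q@[np.cos(s),np.sin(s)],[2,20,50,80,98]).round(4),'across',np.percentile(q@[-np.sin(s),np.cos(s)],[5,95]).round(4))
E
```

```text
shift [-0.0061  0.0052  0.0912] turn [-0.0014 -0.0015  0.017 ] now [ 0.4089 -0.3009  0.1202] 13.5 0.09023901359062332 [-0.5 -0.5  0.3]
[ 0.40874504 -0.30084505  0.11996989]
finger along y [-0.0597 -0.0574 -0.0557 -0.0529  0.047 ] across [-0.0105  0.0072]
```

Request:
arm_command(
  deltas=[
    [[-0.006,0.005,0.0],[0,0,0.017],0.09],
    [[-0.006,0.005,0.02],[0,0,0.017],0.09],
    [[-0.006,0.005,0.05],[0,0,0.017],0.09],
    [[-0.006,0.005,0.07],[0,0,0.017],0.09],
    [[-0.006,0.005,0.083],[0,0,0.017],0.09],
    [[-0.006,0.005,0.091],[0,0,0.017],0.09],
    [[-0.006,0.005,0.091],[0,0,0.017],0.09],
    [[-0.006,0.005,0.091],[0,0,0.017],0.09],
    [[-0.006,0.005,0.091],[0,0,0.017],0.09],
    [[-0.006,0.005,0.091],[0,0,0.017],0.075],
  ],
)

```text
t: 14.55
position: [0.404, -0.307, 0.0289]
orientation: [-3.124, -0.31, -0.002]
ft_force: [-0.8, -0.4, -0.4]
finger_gap: 0.085
grasp_force: 0.0
```

```bash
python3 go.py .4042 -.3072 .029 -78.6
```

```text
shift [ 0.0002  0.0002 -0.0001] turn [-0.0018 -0.0012 -0.0011] now [ 0.404  -0.307   0.0289] 14.55 0.08500892929191513 [-0.8 -0.4 -0.4]
```

Request:
arm_command(
  deltas=[
    [[0,0,0],[0,0,0],0.07],
    [[0,0,0],[0,0,0],0.066],
    [[0,0,0],[0,0,0],0.063],
    [[0,0,0],[0,0,0],0.061],
    [[0,0,0],[0,0,0],0.06],
    [[0,0,0],[0,0,0],0.059],
    [[0,0,0],[0,0,0],0.058],
    [[0,0,0],[0,0,0],0.0575],
    [[0,0,0],[0,0,0],0.057],
    [[0,0,0],[0,0,0],0.0565],
  ],
  force=5,
)

```text
t: 15.55
position: [0.4036, -0.3071, 0.0282]
orientation: [-3.124, -0.31, -0.0]
ft_force: [-0.7, -1.9, 0.6]
finger_gap: 0.0564
grasp_force: 1.0
```

Request:
arm_command(
  deltas=[
    [[0,0.0006,0],[0,0,0],0.0565],
    [[0,0.0006,0],[0,0,0],0.0565],
    [[0,0.0006,0],[0,0,0],0.056],
    [[0,0.0006,0],[0,0,0],0.055],
    [[0,0.0006,0],[0,0,0],0.053],
    [[0,0.0006,0],[0,0,0],0.05],
    [[0,0.0006,0],[0,0,0],0.05],
    [[0,0.0006,0],[0,0,0],0.05],
    [[0,0.0006,0],[0,0,0],0.05],
    [[0,0.0006,0],[0,0,0],0.05],
  ],
  force=45,
)

```text
t: 16.55
position: [0.4038, -0.3078, 0.0283]
orientation: [-3.124, -0.31, -0.001]
ft_force: [-0.4, -6.0, 1.7]
finger_gap: 0.0541
grasp_force: 45.0
```

```bash
python3 go.py .4042 -.3072 .19 -78.6
```

```text
shift [ 0.0006 -0.0008 -0.1617] turn [-0.0018 -0.0006 -0.0011] now [ 0.4038 -0.3078  0.0283] 16.55 0.0541428960954722 [-0.4 -6.   1.7]
```

Request:
arm_command(
  deltas=[
    [[0,0,-0.008],[0,0,0],0.05],
    [[0,0,-0.025],[0,0,0],0.05],
    [[0,0,-0.05],[0,0,0],0.05],
    [[0,0,-0.08],[0,0,0],0.05],
    [[0,0,-0.11],[0,0,0],0.05],
    [[0,0,-0.14],[0,0,0],0.05],
    [[0,0,-0.16],[0,0,0],0.05],
    [[0,0,-0.17],[0,0,0],0.05],
    [[0,0,-0.172],[0,0,0],0.05],
    [[0,0,-0.172],[0,0,0],0.05],
  ],
)

```text
t: 17.55
position: [0.4029, -0.3064, 0.1987]
orientation: [-3.12, -0.31, 0.003]
ft_force: [0.0, 1.0, -2.5]
finger_gap: 0.054
grasp_force: 45.0
```

```bash
python3 go.py .5573 .1974 .20 -1.67; python3 -c "
from rig import bot;o=bot.observe();print(o['finger_gap'],o['grasp_force'],o['ft_force'],o['ft_torque'])"
```

```text
shift [ 0.2505 -0.4636  0.0014] turn [-0.0061 -0.0034 -1.3437] now [ 0.4029 -0.3064  0.1987] 17.55 0.05397409911758398 [ 0.   1.  -2.5]
0.05397409911758398 44.9967190856114 [ 2.02839594e-03  9.81505473e-01 -2.49589675e+00] [0.01173054 0.01302383 0.04345841]
```

Request:
arm_command(
  deltas=[
    [[0.01,-0.02,0],[0,0,-0.05],0.05],
    [[0.03,-0.055,0],[0,0,-0.17],0.05],
    [[0.05,-0.093,0],[0,0,-0.3],0.05],
    [[0.072,-0.133,0],[0,0,-0.44],0.05],
    [[0.095,-0.175,0],[-0.001,-0.001,-0.58],0.05],
    [[0.118,-0.22,0],[-0.002,-0.001,-0.72],0.05],
    [[0.142,-0.264,0],[-0.003,-0.001,-0.86],0.05],
    [[0.165,-0.307,0],[-0.004,-0.002,-1.0],0.05],
    [[0.19,-0.35,0],[-0.005,-0.003,-1.14],0.05],
    [[0.21,-0.39,0],[-0.006,-0.003,-1.25],0.05],
  ],
)

```text
t: 18.55
position: [0.5317, 0.1185, 0.199]
orientation: [2.348, 2.087, -0.005]
ft_force: [1.0, 0.6, -2.3]
finger_gap: 0.0542
grasp_force: 45.0
```

Request:
arm_command(
  deltas=[
    [[0.035,-0.015,0],[0,0,-0.06],0.05],
    [[0.062,-0.035,0],[0,0,-0.093],0.05],
    [[0.075,-0.035,0],[0,0,-0.093],0.05],
    [[0.075,-0.035,0],[0,0,-0.093],0.05],
    [[0.075,-0.035,0],[0,0,-0.093],0.05],
    [[0.075,-0.035,0],[0,0,-0.093],0.05],
    [[0.075,-0.035,0],[0,0,-0.093],0.05],
    [[0.075,-0.035,0],[0,0,-0.093],0.05],
    [[0.075,-0.035,0],[0,0,-0.093],0.05],
    [[0.075,-0.035,0],[0,0,-0.093],0.05],
  ],
)

```text
t: 19.55
position: [0.5074, 0.1945, 0.2012]
orientation: [2.253, 2.185, -0.001]
ft_force: [-0.8, -0.1, -2.6]
finger_gap: 0.0539
grasp_force: 45.0
```

```bash
python3 go.py .5573 .1974 .09 -1.67
```

```text
shift [0.0047 0.0496 0.1112] turn [ 0.0018  0.0023 -0.0015] now [0.5074 0.1945 0.2012] 19.55 0.05393547034776671 [-0.8 -0.1 -2.6]
```

Request:
arm_command(
  deltas=[
    [[0.002,0.02,0],[0.002,0.002,-0.001],0.05],
    [[0.005,0.045,0],[0.002,0.002,-0.001],0.05],
    [[0.005,0.0496,0.02],[0.002,0.002,-0.001],0.05],
    [[0.005,0.0496,0.05],[0.002,0.002,-0.001],0.05],
    [[0.005,0.0496,0.08],[0.002,0.002,-0.001],0.05],
    [[0.005,0.0496,0.11],[0.002,0.002,-0.001],0.05],
    [[0.005,0.0496,0.135],[0.002,0.002,-0.001],0.05],
    [[0.005,0.0496,0.15],[0.002,0.002,-0.001],0.05],
    [[0.005,0.0496,0.156],[0.002,0.002,-0.001],0.05],
    [[0.005,0.0496,0.156],[0.002,0.002,-0.001],0.05],
  ],
)

```text
t: 20.55
position: [0.5571, 0.1979, 0.0448]
orientation: [-2.253, -2.189, 0.002]
ft_force: [0.1, 0.6, -2.3]
finger_gap: 0.0544
grasp_force: 45.0
```

```bash
python3 - <<'E'
from h import *
o=bot.observe(); p=o['position']
for n in('side','top'):
    im,d=shot(n); P=cloud(n,d)
    s=np.radians(1.67); ex=np.array([np.cos(s),-np.sin(s)]); ey=np.array([np.sin(s),np.cos(s)])
    q=P-p; a=q[...,:2]@ex; b=q[...,:2]@ey; z=P[...,2]
    k=(abs(a)<.032)&(b>-.03)&(b<.06)&(z>.03)&(z<.1)
    hsv=cv2.cvtColor(im,cv2.COLOR_BGR2HSV); k&=(hsv[...,1]<70)
    print(n,k.sum(),'b',np.percentile(b[k],[1,3,50,97,99]).round(4),'a',np.percentile(a[k],[1,99]).round(4),'z',np.percentile(z[k],[1,99]).round(4))
E
python3 go.py .5573 .1974 .0445 -1.67
```

```text
side 968 b [-0.015  -0.0123  0.0167  0.0343  0.035 ] a [-0.0309  0.0304] z [0.041  0.0979]
shift [-0.0009 -0.0012  0.0021] turn [ 0.0023 -0.0003  0.0002] now [0.5586 0.1982 0.0466] 20.65 0.054419134615743145 [ 0.1 -0.4 -1.4]Traceback (most recent call last):
  File "<stdin>", line 9, in <module>
    return _quantile_unchecked(
        a, q, axis, out, overwrite_input, method, keepdims, weights)
    return _ureduce(a,
                    func=_quantile_ureduce_func,
    ...<5 lines>...
                    overwrite_input=overwrite_input,
                    method=method)
    r = func(a, **kwargs)
    result = _quantile(arr,
                       quantiles=q,
    ...<2 lines>...
                       out=out,
                       weights=wgt)
    slices_having_nans = np.isnan(arr[-1, ...])
                                  ~~~^^^^^^^^^
IndexError: index -1 is out of bounds for axis 0 with size 0
```

Request:
arm_command(
  deltas=[
    [[0,0,0],[0,0,0],0.05],
    [[0,0,0],[0,0,0],0.05],
    [[0,0,0],[0,0,0],0.05],
    [[0,0,0],[0,0,0],0.05],
    [[0,0,0],[0,0,0],0.05],
    [[0,0,0],[0,0,0],0.05],
    [[0,0,0],[0,0,0],0.05],
    [[0,0,0],[0,0,0],0.05],
    [[0,0,0],[0,0,0],0.05],
    [[0,0,0],[0,0,0],0.05],
  ],
)

```text
t: 21.65
position: [0.5572, 0.198, 0.0451]
orientation: [-2.253, -2.189, 0.001]
ft_force: [-0.1, -0.0, -1.4]
finger_gap: 0.0541
grasp_force: 45.0
```

```bash
python3 go.py .5572 .1774 .0447 -1.67
```

```text
shift [-0.0205  0.0006  0.0004] turn [-0.0004  0.0003  0.0001] now [0.5572 0.198  0.0451] 21.65 0.054098903833260346 [-0.1 -0.  -1.4]
```

Request:
arm_command(
  deltas=[
    [[-0.008,0,0.0005],[0,0,0],0.05],
    [[-0.016,0,0.0005],[0,0,0],0.05],
    [[-0.024,0,0.0005],[0,0,0],0.05],
    [[-0.03,0,0.0005],[0,0,0],0.05],
    [[-0.033,0,0.0005],[0,0,0],0.05],
    [[-0.036,0,0.0005],[0,0,0],0.05],
    [[-0.038,0,0.0005],[0,0,0],0.05],
    [[-0.04,0,0.0005],[0,0,0],0.05],
    [[-0.04,0,0.0005],[0,0,0],0.05],
    [[-0.04,0,0.0005],[0,0,0],0.05],
  ],
)

```text
t: 22.65
position: [0.5561, 0.1581, 0.0447]
orientation: [-2.253, -2.189, 0.001]
ft_force: [0.7, 0.5, -2.3]
finger_gap: 0.0543
grasp_force: 45.0
```

```bash
python3 go.py .5556 .1424 .0447 -1.67; python3 -c "
from rig import bot;o=bot.observe();print(o['ft_torque'])"
```

```text
shift [-0.0157 -0.     -0.    ] turn [-0.0003  0.0002  0.0002] now [0.5561 0.1581 0.0447] 22.65 0.05426224747498893 [ 0.7  0.5 -2.3]
[-0.03908267 -0.08863218  0.01386297]
```

Request:
arm_command(
  deltas=[
    [[-0.001,0,0],[0,0,0],0.05],
    [[-0.002,0,0],[0,0,0],0.05],
    [[-0.003,0,0],[0,0,0],0.05],
    [[-0.004,0,0],[0,0,0],0.05],
    [[-0.005,0,0],[0,0,0],0.05],
    [[-0.006,0,0],[0,0,0],0.05],
    [[-0.006,0,0],[0,0,0],0.05],
    [[-0.006,0,0],[0,0,0],0.05],
    [[-0.006,0,0],[0,0,0],0.05],
    [[-0.006,0,0],[0,0,0],0.05],
  ],
)

```text
t: 23.65
position: [0.5559, 0.152, 0.0447]
orientation: [-2.253, -2.189, 0.001]
ft_force: [-0.7, 0.3, -2.8]
finger_gap: 0.054
grasp_force: 45.0
```

Request:
arm_command(
  deltas=[
    [[-0.0015,0,0],[0,0,0],0.05],
    [[-0.003,0,0],[0,0,0],0.05],
    [[-0.0045,0,0],[0,0,0],0.05],
    [[-0.006,0,0],[0,0,0],0.05],
    [[-0.0075,0,0],[0,0,0],0.05],
    [[-0.009,0,0],[0,0,0],0.05],
    [[-0.0105,0,0],[0,0,0],0.05],
    [[-0.012,0,0],[0,0,0],0.05],
    [[-0.012,0,0],[0,0,0],0.05],
    [[-0.012,0,0],[0,0,0],0.05],
  ],
)

```text
t: 24.65
position: [0.5556, 0.14, 0.0447]
orientation: [2.254, 2.189, -0.001]
ft_force: [0.0, -0.3, -2.9]
finger_gap: 0.0542
grasp_force: 45.0
```

Request:
arm_command(
  deltas=[
    [[-0.002,0,0],[0,0,0],0.05],
    [[-0.004,0,0],[0,0,0],0.05],
    [[-0.006,0,0],[0,0,0],0.05],
    [[-0.008,0,0],[0,0,0],0.05],
    [[-0.01,0,0],[0,0,0],0.05],
    [[-0.012,0,0],[0,0,0],0.05],
    [[-0.0135,0,0],[0,0,0],0.05],
    [[-0.0145,0,0],[0,0,0],0.05],
    [[-0.0155,0,0],[0,0,0],0.05],
    [[-0.016,0,0],[0,0,0],0.05],
  ],
)

```text
t: 25.65
position: [0.5551, 0.1239, 0.0447]
orientation: [2.253, 2.189, -0.001]
ft_force: [0.1, -0.8, -1.9]
finger_gap: 0.0542
grasp_force: 45.0
```

Request:
arm_command(
  deltas=[
    [[-0.0005,0,0],[0,0,0],0.05],
    [[-0.001,0,0],[0,0,0],0.05],
    [[-0.0015,0,0],[0,0,0],0.05],
    [[-0.002,0,0],[0,0,0],0.05],
    [[-0.0025,0,0],[0,0,0],0.05],
    [[-0.003,0,0],[0,0,0],0.05],
    [[-0.0035,0,0],[0,0,0],0.05],
    [[-0.004,0,0],[0,0,0],0.05],
    [[-0.004,0,0],[0,0,0],0.05],
    [[-0.004,0,0],[0,0,0],0.05],
  ],
)

```text
t: 26.65
position: [0.5551, 0.1232, 0.0448]
orientation: [-2.252, -2.186, -0.006]
ft_force: [1.2, 10.3, -3.1]
finger_gap: 0.0541
grasp_force: 45.0
```

Request:
arm_command(
  deltas=[
    [[-0.001,0,0],[0,0,0],0.05],
    [[-0.002,0,0],[0,0,0],0.05],
    [[-0.002,0,0],[0,0,0],0.05],
    [[-0.002,0,0],[0,0,0],0.05],
    [[0.001,0,0],[0,0,0],0.05],
    [[0.0025,0,0],[0,0,0],0.05],
    [[0.0033,0,0],[0,0,0],0.05],
    [[0.0033,0,0],[0,0,0],0.054],
    [[0.0033,0,0],[0,0,0],0.058],
    [[0.0033,0,0],[0,0,0],0.062],
  ],
)

```text
t: 27.65
position: [0.5556, 0.1224, 0.0451]
orientation: [2.253, 2.188, -0.001]
ft_force: [-0.8, 0.2, 0.5]
finger_gap: 0.0611
grasp_force: 0.0
```

Request:
arm_command(
  deltas=[
    [[0,0,0],[0,0,0],0.07],
    [[0,0,0],[0,0,0],0.08],
    [[0,0,0],[0,0,0],0.085],
    [[0,0,0],[0,0,0],0.085],
    [[0,0,0],[0,0,0],0.085],
    [[0,0,0],[0,0,0],0.085],
    [[0,0,0],[0,0,0],0.085],
    [[0,0,0],[0,0,0],0.085],
    [[0,0,0],[0,0,0],0.085],
    [[0,0,0],[0,0,0],0.085],
  ],
)

```text
t: 28.65
position: [0.5551, 0.1233, 0.0447]
orientation: [-2.253, -2.189, 0.001]
ft_force: [1.1, 0.6, -0.9]
finger_gap: 0.0851
grasp_force: 0.0
```

Released. Raise clear and verify.

Request:
arm_command(
  deltas=[
    [[0,0,-0.01],[0,0,0],0.085],
    [[0,0,-0.04],[0,0,0],0.085],
    [[0,0,-0.08],[0,0,0],0.085],
    [[0,0,-0.12],[0,0,0],0.085],
    [[0,0,-0.15],[0,0,0],0.085],
    [[-0.04,-0.03,-0.17],[0,0,0],0.085],
    [[-0.09,-0.07,-0.17],[0,0,0],0.085],
    [[-0.14,-0.11,-0.17],[0,0,0],0.085],
    [[-0.19,-0.15,-0.17],[0,0,0],0.085],
    [[-0.23,-0.17,-0.17],[0,0,0],0.085],
  ],
)

```text
t: 29.65
position: [0.3996, -0.0695, 0.2156]
orientation: [2.251, 2.189, 0.0]
ft_force: [0.7, -1.9, -0.9]
finger_gap: 0.0849
grasp_force: 0.0
```

```bash
python3 - <<'E'
from h import *
s=np.radians(1.67); ex=np.array([np.cos(s),-np.sin(s)]); ey=np.array([np.sin(s),np.cos(s)]); m=np.array([.5513,-.0045])
for n in('top','side'):
    im,d=shot(n); P=cloud(n,d); q=P[...,:2]-m; a=q@ex; b=q@ey; z=P[...,2]
    k=(abs(a)<.034)&(b>.09)&(b<.2)&(z>.03)&(z<.11)
    print(n,k.sum())
    if k.sum()<20: continue
    for lo in np.arange(.095,.172,.005):
        j=k&(b>lo)&(b<=lo+.005)
        if j.sum()>3: print(lo.round(3),j.sum(),'a',a[j].min().round(3),a[j].max().round(3),'zmax',z[j].max().round(3))
    print('end b',np.sort(b[k])[-12:].round(4))
print(bot.observe()['position'],bot.observe()['t'])
E
```

```text
top 655
0.095 32 a -0.019 0.017 zmax 0.092
0.1 33 a -0.02 0.016 zmax 0.087
0.105 33 a -0.019 0.016 zmax 0.09
0.11 65 a -0.028 0.026 zmax 0.096
0.115 47 a -0.028 0.022 zmax 0.096
0.12 46 a -0.029 0.027 zmax 0.092
0.125 51 a -0.028 0.026 zmax 0.096
0.13 53 a -0.028 0.026 zmax 0.094
0.135 46 a -0.028 0.025 zmax 0.096
0.14 52 a -0.027 0.025 zmax 0.096
0.145 44 a -0.028 0.026 zmax 0.096
0.15 33 a -0.028 0.025 zmax 0.09
0.155 48 a -0.028 0.025 zmax 0.089
0.16 40 a -0.027 0.024 zmax 0.087
end b [0.1631 0.1632 0.1636 0.1637 0.1637 0.1638 0.1639 0.164  0.164  0.1641
 0.1641 0.1644]
side 946
0.095 32 a -0.02 0.007 zmax 0.086
0.1 7 a -0.013 0.003 zmax 0.084
0.105 16 a -0.028 0.016 zmax 0.09
0.11 47 a -0.029 0.016 zmax 0.092
0.115 49 a -0.029 0.019 zmax 0.093
0.12 53 a -0.029 0.018 zmax 0.093
0.125 57 a -0.029 0.022 zmax 0.093
0.13 53 a -0.029 0.012 zmax 0.093
0.135 52 a -0.029 0.017 zmax 0.093
0.14 70 a -0.029 0.018 zmax 0.092
0.145 200 a -0.028 0.02 zmax 0.092
0.15 63 a -0.028 0.021 zmax 0.087
0.155 65 a -0.028 0.019 zmax 0.086
0.16 144 a -0.029 0.023 zmax 0.086
end b [0.163  0.163  0.163  0.163  0.1631 0.1631 0.1632 0.1633 0.1633 0.1635
 0.1638 0.1641]
[ 0.39856258 -0.07259919  0.21550521] 29.75
```

```bash
python3 -c "
from rig import bot;print(bot.job_done())"
```

```text
the job is handed in; nothing more can be done
None
```

I bedded the small key in the bare 24 mm end, slid the smaller coupling half over it jaws outwards and fully home (its measured span is 110–163 mm from the unit's middle, against the shoulder at 110 mm), and handed the job in at about 30 s.

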